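Dock the cartridge and hold the dust blower at full

ROBOT

A 6-joint arm with a two-finger parallel gripper is mounted at the origin on the work surface. World frame = base frame: x ahead of the robot, y to its left, z up, the work surface at z = 0. Lengths are in m, angles in rad, forces in N, time in s.
With the tool pointing down it reaches from about 0.25 to 0.8 m from the base axis. Payload 8.5 kg.
Tool frame: the origin (TCP) lies at the centre of the arm's flange, where the gripper is bolted on; the fingertips stand 173 mm ahead of it and the grasp point (between the pads) lies 155 mm ahead of it; z points along the fingers, y is the line along which they close (so a half turn about z gives the same grasp; the last joint's range is limited). The gripper opens to 85 mm and grips with 20 to 120 N. Pads are 22 mm wide; open, the fingers measure 114 mm over their backs; the gripper's body (76 mm by 85 mm) begins 54 mm behind the grasp point. The pads swing forward as they close: fully open they stand 13 mm farther back than shut.
Start: joints at [1.296, 0.238, -0.013, 1.319, 0, 1.571], TCP at [0.142, 0.505, 0.405] pointing down, gripper open.
Joint ranges: [-2.66, 2.66], [-1.03, 1.9], [-1.14, 1.46], [-1.82, 2.27], [-1.45, 1.34], [-3.14, 3.14]. Speed limits (rad/s): [2.22, 2.22, 2.79, 3.14, 3.14, 3.14].

INTERFACE

Orientations are given as a unit quaternion [w, x, y, z].
In Python, from station import * gives the robot as it stands.
- The arm moves only by the tool move_arm, never from a script. Its argument "targets" is text: rows parted by semicolons, each of 7 numbers parted by spaces: the closure, from -1 (fully open) to 1 (shut), so that 0 is half open, then the shift along the tool's x, y, z in cm, then the turn, a rotation vector about the tool's x, y, z in rad. In form: grip x y z rx ry rz; .... A call has exactly 5 rows; each row shifts and turns the commanded pose from where the row before left it, along the tool's axes as they then stand; what a row does not reach is not made up. A row lasts 1/12 s, in which the tool goes at most 41.7 mm and 7.16 degrees, less where a joint would pass 70% of its speed; a pose out of reach is approached as far as the arm can. A call is refused whole if a number of a shift passes 4.17 or a number of a turn 0.125, either way. A call with a gripper value outside its range is refused whole. The fingers move at their own pace and stop on an object; "grip_force" is the grip in N (left out, the last holds). Time passes only in rows, so rows that do not move let the fingers close, or fill a call up. It gives the time, the measured TCP pose, the force, the opening and the grip force at its end, in the units of the state.
- sense(): the state, without advancing time (a new reading comes with each control period).
- camera(name): name is "side" or "top"; returns the picture (400x640x3 uint8, blue, green, red); there is no depth.
- get_calibration(name): a dict with "vertical_fov" (degrees; the focal length in pixels is half the picture's height over the tangent of half this angle, whatever the lens; pixels are square), "cx", "cy" (the principal point, pixels), "R" (3x3) and "t" (3): a world point X has camera coordinates R X + t. Camera axes: x right, y down, z forward; pixel columns grow to the right and rows downward; lengths in m; the calibration is good to about 2 mm. A picture is of the moment at which its call begins. get_calibration takes no time and is no camera call.
- job_done(): hands the job in; it is judged then, once.
Trained networks look in the newest picture that a camera, given by its name, has taken for a name from the list of things; names that differ only in an ending like _2 or _b are one class to them, and where a whole thing is asked for, a point or a joint stands for the part that bears it (a point fixed in the world has none). Each returns a list of dicts, best first, with "score" (0 to 1); they miss things now and then, are a little off and sometimes report something else, mostly with a low value. They report only what shows in the picture. A call takes as long as a camera call. They do not tell look-alikes from the thing itself.
- recognise(camera, query): "point" ([row, column] in pixels, amid what is visible of it).
The state is a dict: "time_s": time; "joints": joint angles; "joint_vel": joint speeds; "tau": joint torques, N m; "ee_pos": TCP position; "orientation": TCP orientation; "contact_force": force on the tool from outside, world axes, zero at the start; "torque": the same for the moment, N m; "grip_width": opening from 0.0 (shut) to 1.0 (fully open); "grip_force": force on a finger pad.
Only numpy, scipy, OpenCV 4.12 (cv2) and the standard library are available. Lean on these libraries where they do the work, as an engineer would, in place of code of your own. Each camera call takes 0.05 s, during which the arm holds its last target. There are 200 camera calls.

TASK

Put the loose grey cartridge that stands on the counter back into its own slot of the walnut dust-blowing stand, the one whose length fits it (not the longer one), pushed fully home, upright and let go. Then press the pad of the blower's spring-return dial down past its first two clicks to the third, without forcing it hard against its stop, and keep it pressed there: the program finishes while the robot still holds the dial at the third click. Leave everything else where it is.

Things in the scene. Friction and masses are not known exactly. Their poses are not given: they have to be found in the camera images.
- cart: The loose mid-size grey cartridge, a plate 80 wide (x) x 20 thick (y) x 80 high (z), 0.08 to 0.15 kg, standing upright on its connector foot on the bare counter to the left or the right of the stand. Origin: centre of its underside; x along its width, y through its thickness, z up. Pinch it across its thickness. Either way round in the slot will do. (mm)
- slot_mid: The slot of the loose cartridge, empty. Walnut block 125 (x) x 44 x 40 high, fixed on the plinth; origin: centre of the underside, 20 above the counter. Pocket 84 x 24 in its top, centred, long side along x, 30 deep, mouth chamfered 3; a metal strip as long as its cartridge marks both long faces. Home: the cartridge's underside is 10 above this origin. (mm)
- slot_wide: The slot of the wide cartridge, empty; too long for the loose one. Walnut block 125 (x) x 44 x 40 high, fixed on the plinth; origin: centre of the underside, 20 above the counter. Pocket 108 x 24 in its top, centred, long side along x, 30 deep, mouth chamfered 3; a metal strip as long as its cartridge marks both long faces.  (mm)
- slot_narrow: The slot of the narrow cartridge, which stands in it. Walnut block 125 (x) x 44 x 40 high, fixed on the plinth; origin: centre of the underside, 20 above the counter. Pocket 64 x 24 in its top, centred, long side along x, 30 deep, mouth chamfered 3; a metal strip as long as its cartridge marks both long faces.  (mm)
- dial (a joint): Turn of the blower's dial (rad): 0 at rest, growing as the pad is pressed; clicks at 0.2, 0.4 and 0.6, the stop at 0.61, humps to get over at 0.1, 0.3 and 0.5. A spring always drives it back to 0: at the pad it takes 2 to 4 N up to the first click, rising to 5 to 7 N at the third, falling by 1 to 2 N over each hump.
- dial_pad (a point): Centre of the top of the dial's black rubber pad, 36 x 42 wide x 8 thick, on an arm to the blower's -x, out over the plinth's front edge. It swings about a level axis along y, 85 away, 80 above the counter: at rest the arm rises 21 degrees (point 114 above the counter), at the third click it dips 14 degrees (point 64), its level distance from the axis 78 to 85. Axes are the dial's. (mm)
- blower: Black dust blower with the dial, fixed on one end of the plinth (left or right), 85 x 60; its highest point at rest is the dial, 105 above the counter. Origin: centre of its underside, 20 above the counter and 60 straight below the dial's axis; the pad lies to -x. (mm)
- plinth: Walnut base plate of the stand, fixed, 150 (x) x 400 (y) x 20 high. Three slot blocks stand in its middle side by side, pitch 60, in any order, turned 14 degrees from it; the blower and the dust canister stand at its ends. Origin: centre of its underside. (mm)
- canister: Clear dust canister with a black lid, 57 diameter, 70 high, fixed on the other end of the plinth. Origin: centre of its underside. (mm)
- cart_narrow: Narrow grey cartridge, 60 wide (x) x 20 x 80 high, standing in its slot; its top is 110 above the counter. Origin: centre of its underside. Leave alone. (mm)
- cart_wide: Wide grey cartridge, 104 (x) x 80 (y), lying flat, 20 high, right of the stand. Origin: centre of its underside as it lies. Leave alone. (mm)
- ctrl_a: Cream controller half, about 100 x 90 x 30 high, nearer the robot than the stand. Leave alone. (mm)
- ctrl_b: The other cream controller half, mirror image, about 100 x 90 x 30 high. Leave alone. (mm)
- dpad: Chrome D-pad button, a cross 30 x 30, 10 high. Leave alone. (mm)
- heatsink: Finned aluminium heatsink on four red rubber feet, 50 x 50 x 31 high, on the side of the stand where the loose cartridge is not. Leave alone. (mm)
- guard: Green circuit board edge guard, a channel 120 (x) x 14 x 15 high, left of the stand. Leave alone. (mm)
Not all that is in view belongs to the job. What is shaped like the cart but orange or red is not meant.

How it is judged:
On the way, in this order (a step that is already met when the one before it is completed fails the run):
1. the loose cartridge stands fully home in its own slot, let go (horizontal distance between cart and slot_mid below 0.006 m and z of cart in the frame of slot_mid below 0.0145 m and angle between cart's own z axis and vertical below 0.2 rad and angle between the x axis of cart and the x axis of slot_mid, either way round below 0.15 rad and contact force between the fingers and cart below 0.3 N and linear speed of cart below 0.03 m/s), for 0.3 s.
2. the robot holds the dial at the third click (value of joint dial above 0.53 rad and contact force between any of the fingers, the arm and blower above 1.5 N), for 0.5 s.
At the end, for the whole second after the job is handed in: Cartridge in its own slot: within 6 mm of centre, underside under 4.5 mm off the pocket floor, within 0.2 rad of upright and 0.15 rad of the slot's line, at rest, untouched by the fingers. Dial above 0.53 rad (third click), still, the robot pressing it with over 1.5 N (all of step 1 and all of step 2 and velocity of joint dial between -0.1 and 0.1 rad/s); the arm keeps its last pose, push and grip.
It fails at once if a thing to be left alone is moved by more than 30 mm (distance of any of cart_narrow, cart_wide, ctrl_a, ctrl_b, dpad, heatsink, guard from where it was at the start of the episode above 0.03 m).
It fails at once if the dial is forced with more than 60 N (contact force between any of the fingers, the arm and blower above 60 N).
It also fails if it takes over 58 s, if anything falls off the work surface, if the arm or the gripper's body presses on something with over 40 N, if the wrist force passes 120 N, or if a joint passes its speed limit or range.

## Working session

There is one attempt and no reset: what is moved stays moved. The work goes in short steps, Python scripts to look and compute and a tool call to move; the robot and the scene stay as the last step left them, time stands still between calls to the robot, and variables do not carry over. Pictures are saved under pics/ and viewed, at most 10 in all, crops included, and the job is handed in when it is done.

Besides the shell and the picture viewer there is one more tool, called after "Call:" as a command line: name --argument value ..., lists and objects as JSON in quotes. move_arm: Moves the arm, as the interface text tells. Its arguments: {"type":"object","properties":{"targets":{"type":"string"},"grip_force":{"type":"number"}},"required":["targets"]}

```bash
ls; mkdir -p pics; python3 - <<'E'
from station import *
import cv2
for n in("top","side"):
    cv2.imwrite(f"pics/{n}0.png",camera(n)); c=get_calibration(n); print(n,c)
    for q in("cart","slot_mid","slot_wide","slot_narrow","dial_pad","blower","canister"):
        print(q,[(d['point'],round(d['score'],2)) for d in recognise(n,q)][:4])
print(sense())
E
```

```text
pics
top {'vertical_fov': 57.83495250269045, 'cx': 319.58718163077674, 'cy': 201.64063417782782, 'R': array([[ 0.02533188, -0.99963003,  0.00990465],
       [-0.99677753, -0.02601145, -0.07588129],
       [ 0.07611085, -0.00795052, -0.99706766]]), 't': array([0.01767644, 0.51812878, 0.94937126])}
cart [([216.5, 205.7], 0.86), ([209.9, 246.2], 0.84), ([264.3, 228.0], 0.66), ([185.1, 175.3], 0.65)]
slot_mid [([162.7, 351.2], 0.79), ([224.3, 453.7], 0.58)]
slot_wide [([163.5, 325.0], 0.97)]
slot_narrow [([166.4, 368.4], 0.95)]
dial_pad [([174.2, 409.8], 0.67)]
blower [([164.2, 407.1], 0.78), ([174.4, 409.6], 0.63)]
canister [([164.7, 288.8], 0.89), ([171.6, 410.9], 0.6), ([144.1, 211.4], 0.57)]
side {'vertical_fov': 42.58287904646847, 'cx': 318.48587601761307, 'cy': 201.73833366671286, 'R': array([[-0.96654708, -0.25633734, -0.00882678],
       [-0.18475081,  0.71966883, -0.66928612],
       [ 0.17791538, -0.64526579, -0.74295234]]), 't': array([0.48516331, 0.13877964, 1.24572522])}
cart [([277.8, 301.6], 0.97), ([350.9, 247.6], 0.91), ([376.3, 291.6], 0.69), ([322.5, 293.7], 0.65)]
slo
[... 249 characters left out ...]
]
{'time_s': 0.8, 'joints': array([ 1.29600255e+00,  2.38163730e-01, -1.35115940e-02,  1.31921271e+00,
       -5.90162416e-05,  1.57083898e+00]), 'joint_vel': array([-0.00064718,  0.00068962, -0.00159212,  0.00110558, -0.00148447,
       -0.00017385]), 'tau': array([ 2.61676076e-03, -5.38508642e+01,  3.46687067e+01,  2.63928690e-03,
        2.72256220e-04,  1.31164916e-05]), 'ee_pos': array([0.14245435, 0.50526086, 0.40469074]), 'orientation': array([ 2.29507513e-05,  1.36986125e-01,  9.90572965e-01, -4.94625466e-05]), 'contact_force': array([ 0.18010602, -0.21261813, -0.0897952 ]), 'torque': array([ 0.01755267, -0.01604198,  0.00795916]), 'grip_force': 0.0, 'grip_width': 1.0030486853834966}
```

```bash
python3 - <<'E'
import cv2
t=cv2.imread("pics/top0.png");cv2.imwrite("pics/t1.png",cv2.resize(t[110:300,150:470],None,fx=2.5,fy=2.5,interpolation=cv2.INTER_CUBIC))
t=cv2.imread("pics/side0.png");cv2.imwrite("pics/s1.png",cv2.resize(t[110:400,150:470],None,fx=2,fy=2,interpolation=cv2.INTER_CUBIC))
E
```

```text
(no output)
```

View pics/t1.png

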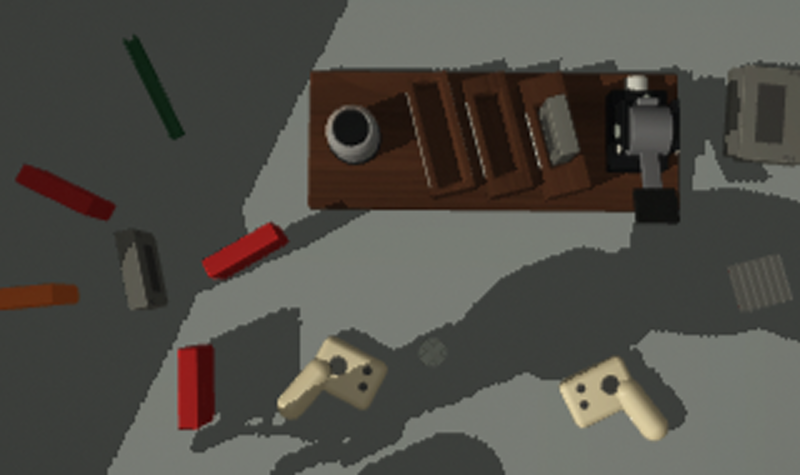

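View pics/s1.png

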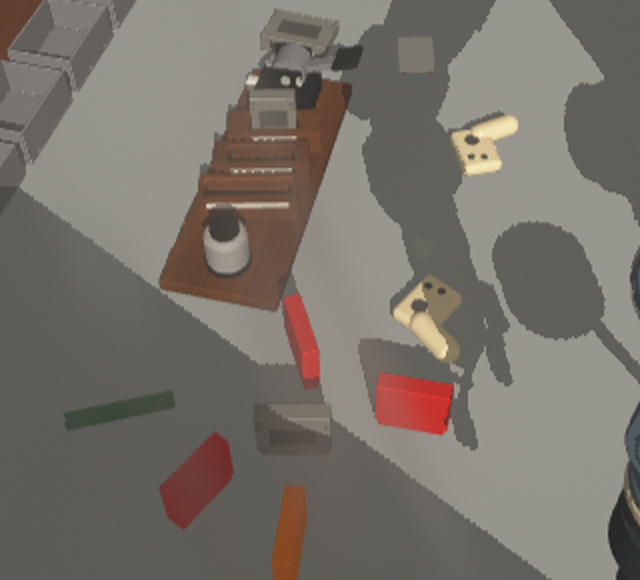

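```bash
python3 - <<'E'
import cv2,numpy as np
def crop(n,r,c,h,w,f):
    t=cv2.imread(f"pics/{n}0.png")[r:r+h,c:c+w]
    t=cv2.convertScaleAbs(t,alpha=1.6)
    o=cv2.resize(t,None,fx=f,fy=f,interpolation=cv2.INTER_CUBIC)
    for k in range(0,w,5): cv2.line(o,(k*f,0),(k*f,6 if k%10 else 14),(0,255,255),1); k%10==0 and cv2.putText(o,str(c+k),(k*f,24),0,.35,(0,255,255))
    for k in range(0,h,5): cv2.line(o,(0,k*f),(6 if k%10 else 14,k*f),(0,255,255),1); k%10==0 and cv2.putText(o,str(r+k),(14,k*f+4),0,.35,(0,255,255))
    return o
cv2.imwrite("pics/cart.png",np.hstack([crop("top",190,185,60,40,10),crop("side",300,265,60,40,10)[:, :400]]))
cv2.imwrite("pics/slots.png",np.hstack([crop("top",130,305,75,50,8),crop("side",155,245,75,50,8)]))
E
```

```text
(no output)
```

View pics/cart.png

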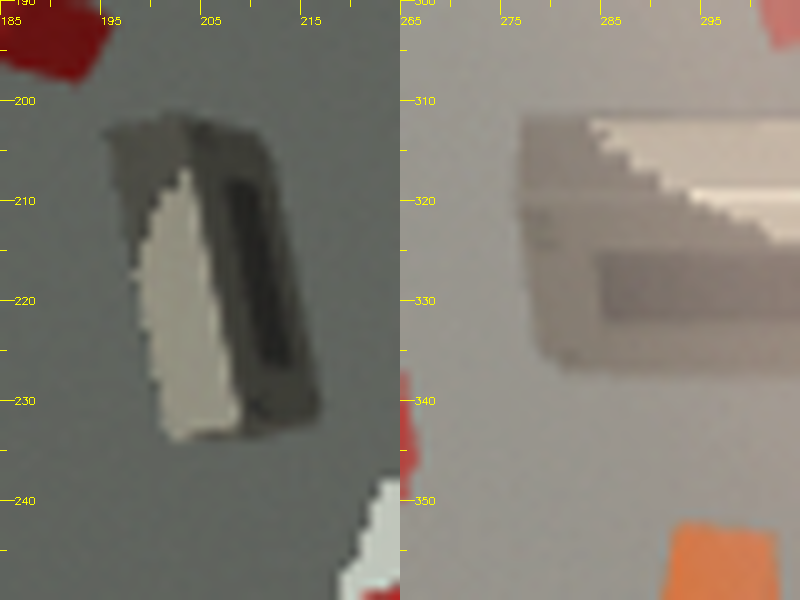

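View pics/slots.png

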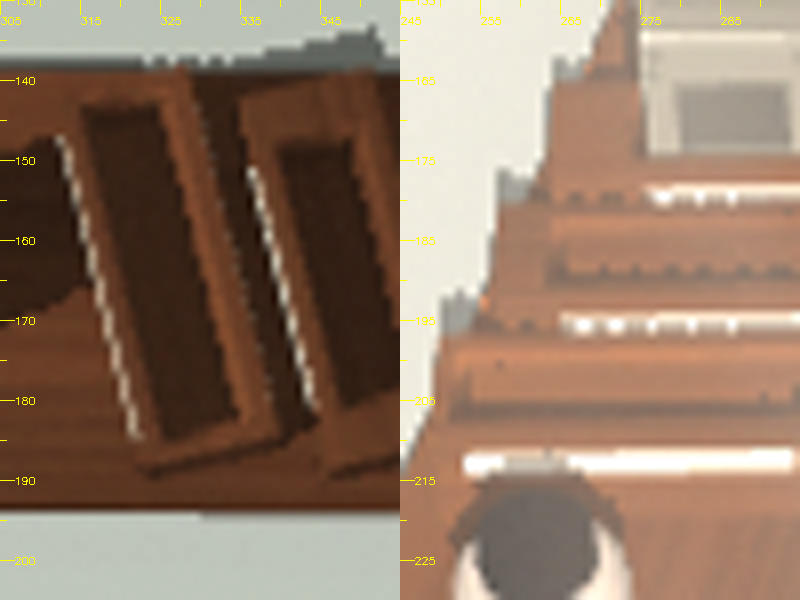

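```bash
cat > h.py <<'E'
import cv2,numpy as np
from station import *
def proj(n,X):
    c=get_calibration(n);f=200/np.tan(np.radians(c['vertical_fov']/2));p=np.atleast_2d(X)@c['R'].T+c['t']
    return np.c_[f*p[:,0]/p[:,2]+c['cx'],f*p[:,1]/p[:,2]+c['cy']]
def ray(n,uv,z):
    c=get_calibration(n);f=200/np.tan(np.radians(c['vertical_fov']/2))
    d=c['R'].T@np.array([(uv[0]-c['cx'])/f,(uv[1]-c['cy'])/f,1]);o=-c['R'].T@c['t']
    return o+d*(z-o[2])/d[2]
def box(x,y,yaw,L,W,z0,z1):
    c,s=np.cos(yaw),np.sin(yaw)
    return np.array([[x+c*a-s*b,y+s*a+c*b,z] for z in(z0,z1) for a,b in((L/2,W/2),(L/2,-W/2),(-L/2,-W/2),(-L/2,W/2))])
def crop(n,im,r,c,h,w,f,boxes=(),pts=()):
    t=cv2.convertScaleAbs(im[r:r+h,c:c+w],alpha=1.5)
    o=cv2.resize(t,None,fx=f,fy=f,interpolation=cv2.INTER_CUBIC)
    P=lambda X:[tuple(int(v) for v in q) for q in ((proj(n,X)-[c,r]+.5)*f)]
    for X in boxes:
        q=P(X)
        for a in range(4):
            for i,j in((a,(a+1)%4),(4+a,4+(a+1)%4),(a,a+4)): cv2.line(o,q[i],q[j],(0,255,0) if i>3 else (255,200,0),1)
    for X in pts: cv2.circle(o,P(X)[0],4,(255,0,255),1)
    for k in range(0,w,10): cv2.line(o,(k*f,0),(k*f,8),(0,255,255),1); cv2.putText(o,str(c+k),(k*f,20),0,.35,(0,255,255))
    for k in range(0,h,10): cv2.line(o,(0,k*f),(8,k*f),(0,255,255),1); cv2.putText(o,str(r+k),(10,k*f+4),0,.35,(0,255,255))
    return o
E
python3 - <<'E'
from h import *
print("cart top")
for p in[(195.4,202.9),(203.3,201.7),(208.8,233),(201.5,234)]: print(ray("top",np.array(p)-.45,.08))
for p in[(211,203.5),(217,231.5)]: print(ray("top",np.array(p)-.45,0))
print("cart side")
for p in[(277,311.8),(276.6,319.3)]: print(ray("side",np.array(p)-.45,.08))
print("plinth")
for p in[(308,70),(680,72),(308,208)]: print(ray("top",np.array(p)/2.5+[149.8,109.8],.02))
print("wide block")
for p in[(327.5,138.5),(341,184.5),(322.5,188.3)]: print(ray("top",np.array(p)-.45,.06))
print("pocket wide inner");
for p in[(314.8,143.3),(324.5,142.7),(335,182.7),(325.5,185)]: print(ray("top",np.array(p)-.45,.057))
print("pocket mid");
for p in[(340,148),(348.5,147),(347,180.5)]: print(ray("top",np.array(p)-.45,.057))
E
```

```text
cart top
[0.50273444 0.34294003 0.08      ]
[0.50625447 0.32340741 0.08      ]
[0.42866132 0.30590643 0.08      ]
[0.42573169 0.32386232 0.08      ]
[0.50741109 0.32742613 0.        ]
[0.43192805 0.30758583 0.        ]
cart side
[0.50449979 0.3271349  0.08      ]
[0.49992038 0.34389718 0.08      ]
plinth
[0.68751876 0.16151799 0.02      ]
[ 0.6965693  -0.24248418  0.02      ]
[0.5374076  0.15624865 0.02      ]
wide block
[0.68067276 0.0161176  0.06      ]
[ 0.56124897 -0.02150981  0.06      ]
[0.55014697 0.02588183 0.06      ]
pocket wide inner
[0.66781398 0.048817   0.057     ]
[0.67010162 0.02359603 0.057     ]
[ 0.56589919 -0.00609612  0.057     ]
[0.5592659  0.01830738 0.057     ]
pocket mid
[ 0.65721026 -0.01709723  0.057     ]
[ 0.66046365 -0.03918902  0.057     ]
[ 0.57245456 -0.03700996  0.057     ]
```

```bash
python3 - <<'E'
from h import *
t=cv2.imread("pics/top0.png");s=cv2.imread("pics/side0.png")
y=np.radians(15.7)
B=[box(.6178,-.040,y,.125,.044,.02,.06),box(.6178,-.040,y,.09,.03,.0599,.06),box(.617,-.042,np.radians(1.5),.15,.4,0,.02)]
C=[box(.4655,.3245,np.radians(13.5),.08,.02,0,.08)]
a=np.hstack([crop("top",t,130,325,70,50,8,B),crop("side",s,155,245,70,75,5.0.__int__() if 0 else 5,B+[]).__class__(cv2.copyMakeBorder(crop("side",s,155,245,70,75,5,B),0,210,0,0,0))]) if 0 else None
A1=crop("top",t,130,325,60,50,7,B);A2=crop("side",s,155,240,60,60,7,B)
C1=crop("top",t,198,190,38,50,7,C) ;C2=crop("side",s,302,262,38,60,7,C)
cv2.imwrite("pics/fit1.png",np.vstack([np.hstack([A1,A2]),np.hstack([C1,C2])])[:600] if 0 else cv2.resize(np.vstack([np.hstack([A1,A2]),np.hstack([C1,C2])]),None,fx=.87,fy=.87,interpolation=cv2.INTER_AREA))
E
```

```text
(no output)
```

View pics/fit1.png

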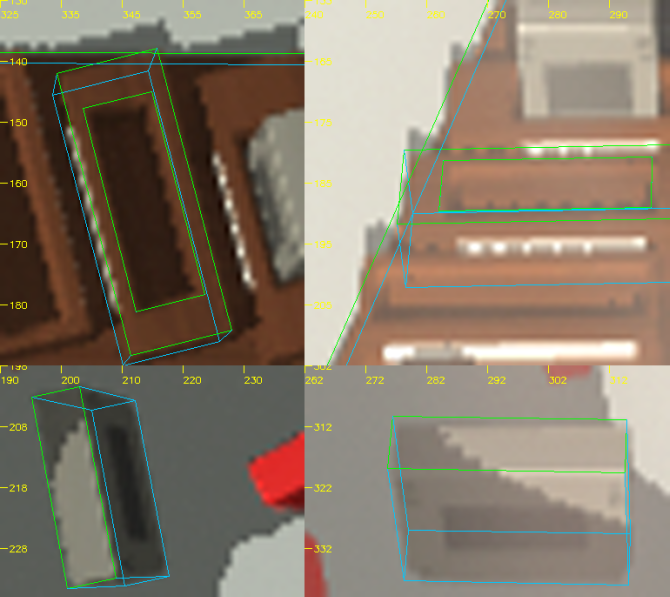

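Call:
move_arm --targets "0 -3.605 -.864 0 0 0 0;0 -3.605 -.864 0 0 0 0;0 -3.605 -.864 0 0 0 0;0 -3.605 -.864 0 0 0 0;0 -3.605 -.864 0 0 0 0"

```text
time_s: 1.22
ee_pos: [0.3054, 0.4138, 0.4048]
orientation: [0.0, 0.137, 0.991, 0.0]
contact_force: [0.6, -0.0, -0.0]
grip_width: 0.502
grip_force: 0.0
```

Call:
move_arm --targets "0 -3.605 -.864 0 0 0 0;0 -3.605 -.864 0 0 0 0;0 -3.605 -.864 0 0 0 0;0 -3.605 -.864 0 0 0 0;0 -3.605 -.864 0 0 0 0"

```text
time_s: 1.63
ee_pos: [0.4674, 0.323, 0.4048]
orientation: [0.0, 0.137, 0.991, 0.0]
contact_force: [0.5, 1.4, 0.3]
grip_width: 0.5
grip_force: 0.0
```

Call:
move_arm --targets "0 0 0 1 0 0 -.102;0 0 0 1 0 0 -.102;0 0 0 1 0 0 -.102;0 0 0 1 0 0 -.102;0 0 0 1 0 0 -.102"

```text
time_s: 2.05
ee_pos: [0.4662, 0.3241, 0.3541]
orientation: [-0.0, -0.12, 0.993, -0.0]
contact_force: [0.3, 0.0, -0.3]
grip_width: 0.501
grip_force: 0.0
```

```bash
cat >> h.py <<'E'
from scipy.spatial.transform import Rotation as Rn
def goto(x,y,z,plate_yaw):
    "shift (cm, tool axes) and turn (rad) still to go for a tool-down TCP with tool y normal to a plate of that yaw (deg)"
    s=sense();q=s['orientation'];R=Rn.from_quat([q[1],q[2],q[3],q[0]])
    ax=np.radians(plate_yaw);best=None
    for k in(0,np.pi):
        yt=np.array([-np.sin(ax+k),np.cos(ax+k),0]);zt=np.array([0,0,-1.]);D=Rn.from_matrix(np.c_[np.cross(yt,zt),yt,zt])
        v=(R.inv()*D).as_rotvec()
        if best is None or np.linalg.norm(v)<np.linalg.norm(best):best=v
    print("shift cm",np.round(R.inv().apply(np.array([x,y,z])-s['ee_pos'])*100,2),"turn",np.round(best,4))
    print("t",s['time_s'],"pos",s['ee_pos'].round(4),"F",s['contact_force'].round(2),"grip",round(s['grip_width'],3),round(s['grip_force'],1))
E
python3 - <<'E'
from h import *
goto(.4655,.3245,.217,13.5)
print("orange end",ray("top",(180.5,227),.08),ray("top",(180.5,227),0))
for q in("dial_pad","blower"): print([(d['point'],d['score']) for d in recognise("top",q)])
print(ray("top",(412.5,191.8),.114))
E
```

```text
shift cm [ 0.05  0.05 13.71] turn [-0.0001 -0.0001  0.0042]
t 2.05 pos [0.4662 0.3241 0.3541] F [ 0.31  0.05 -0.31] grip 0.501 0.0
orange end [0.44065603 0.37559152 0.08      ] [0.44038241 0.40534845 0.        ]
[([174.2, 409.8], 0.67)]
[([164.2, 407.1], 0.78), ([174.4, 409.6], 0.63)]
[ 0.54011363 -0.19300141  0.114     ]
```

Call:
move_arm --targets "0 .05 .05 2.5 0 0 0;0 0 0 2.5 0 0 0;0 0 0 2.5 0 0 0;0 0 0 2.2 0 0 0;0 0 0 1.5 0 0 0"

```text
time_s: 2.57
ee_pos: [0.4651, 0.3245, 0.2413]
orientation: [-0.001, -0.115, 0.993, -0.0]
contact_force: [-0.1, -0.2, -0.1]
grip_width: 0.502
grip_force: 0.0
```

Call:
move_arm --targets "0 0 0 1.2 0 0 0;0 0 0 1 0 0 0;0 0 0 .3 0 0 0;0 0 0 0 0 0 0;0 0 0 0 0 0 0"

```text
time_s: 2.98
ee_pos: [0.4656, 0.3248, 0.2183]
orientation: [0.0, -0.117, 0.993, 0.0]
contact_force: [-0.2, -0.1, -0.6]
grip_width: 0.5
grip_force: 0.0
```

Call:
move_arm --targets ".4 0 0 0 0 0 0;.8 0 0 0 0 0 0;1 0 0 0 0 0 0;1 0 0 0 0 0 0;1 0 0 0 0 0 0" --grip_force 40

```text
time_s: 3.4
ee_pos: [0.4656, 0.3248, 0.2185]
orientation: [0.001, -0.117, 0.993, 0.0]
contact_force: [-0.4, 0.3, 5.8]
grip_width: 0.227
grip_force: 42.7
```

```bash
python3 - <<'E'
from h import *
goto(.4655,.3245,.217,13.5)
E
```

```text
shift cm [ 0.02 -0.03  0.15] turn [ 0.0004  0.0013 -0.0006]
t 3.4 pos [0.4656 0.3248 0.2185] F [-0.43  0.32  5.79] grip 0.227 42.7
```

Call:
move_arm --targets "1 0 0 -1 0 0 0;1 0 0 -2 0 0 0;1 0 0 -3.5 0 0 0;1 0 0 -3.5 0 0 0;1 0 0 -3.5 0 0 0"

```text
time_s: 3.82
ee_pos: [0.4649, 0.3243, 0.3545]
orientation: [-0.0, -0.117, 0.993, -0.0]
contact_force: [0.8, 1.7, -1.4]
grip_width: 0.226
grip_force: 41.8
```

```bash
python3 - <<'E'
from h import *
goto(.6178,-.04,.35,15.7)
E
```

```text
shift cm [ -6.38 -38.99   0.46] turn [-0.0004 -0.0009 -0.0389]
t 3.8167 pos [0.4649 0.3243 0.3545] F [ 0.81  1.65 -1.39] grip 0.226 41.8
```

Call:
move_arm --targets "1 -.3 -2 0 0 0 0;1 -.58 -3.5 0 0 0 0;1 -.58 -3.5 0 0 0 0;1 -.58 -3.5 0 0 0 0;1 -.58 -3.5 0 0 0 0"

```text
time_s: 4.23
ee_pos: [0.5282, 0.1738, 0.3534]
orientation: [0.0, -0.118, 0.993, -0.0]
contact_force: [1.2, 0.0, -0.9]
grip_width: 0.227
grip_force: 41.9
```

Call:
move_arm --targets "1 -.58 -3.5 0 0 0 0;1 -.58 -3.5 0 0 0 0;1 -.58 -3.5 0 0 0 0;1 -.58 -3.5 0 0 0 0;1 -.58 -3.5 0 0 0 0"

```text
time_s: 4.65
ee_pos: [0.5973, 0.01, 0.3533]
orientation: [-0.0, -0.117, 0.993, -0.0]
contact_force: [1.5, 0.5, -0.6]
grip_width: 0.23
grip_force: 41.9
```

Call:
move_arm --targets "1 -.58 -3.5 0 0 0 0;1 -.3 -2 0 0 0 0;1 0 0 0 0 0 -.039;1 0 0 0 0 0 0;1 0 0 0 0 0 0"

```text
time_s: 5.07
ee_pos: [0.6183, -0.0398, 0.3528]
orientation: [-0.0, -0.136, 0.991, 0.0]
contact_force: [0.0, 0.3, -1.2]
grip_width: 0.227
grip_force: 41.7
```

```bash
python3 - <<'E'
from h import *
goto(.6178,-.04,.30,15.7)
E
```

```text
shift cm [ 0.05 -0.    5.28] turn [ 0.0003 -0.0005 -0.0013]
t 5.0667 pos [ 0.6183 -0.0398  0.3528] F [ 0.02  0.32 -1.22] grip 0.227 41.7
```

Call:
move_arm --targets "1 .05 0 1.3 0 0 0;1 0 0 2 0 0 0;1 0 0 2 0 0 0;1 0 0 1.3 0 0 0;1 0 0 0 0 0 0"

```text
time_s: 5.48
ee_pos: [0.6168, -0.0387, 0.2842]
orientation: [-0.002, -0.137, 0.991, 0.0]
contact_force: [-0.9, 0.4, -1.4]
grip_width: 0.23
grip_force: 41.8
```

```bash
python3 - <<'E'
from h import *
goto(.6178,-.04,.2485,15.7)
y=np.radians(15.7);p=sense()['ee_pos']
B=[box(.6178,-.040,y,.125,.044,.02,.06),box(p[0],p[1],y,.08,.02,p[2]-.2185,p[2]-.1385)]
t=camera("top");s=camera("side")
cv2.imwrite("pics/ins1.png",np.hstack([crop("top",t,125,315,80,50,7,B),crop("side",s,140,245,80,64,7,B)]))
E
```

```text
shift cm [-0.08 -0.16  3.57] turn [ 0.0015 -0.0044  0.0007]
t 5.4833 pos [ 0.6168 -0.0387  0.2842] F [-0.87  0.41 -1.38] grip 0.23 41.8
```

View pics/ins1.png

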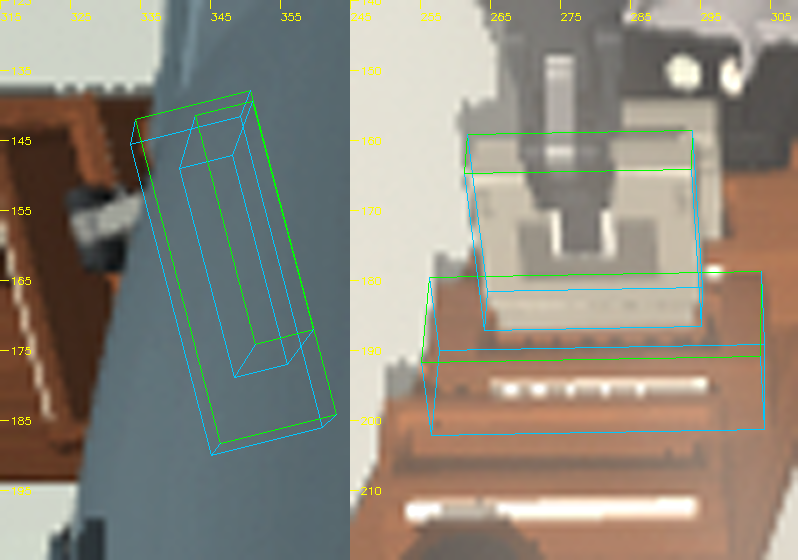

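Call:
move_arm --targets "1 0 0 0 0 0 0;1 0 0 0 0 0 0;1 0 0 .3 0 0 0;1 0 0 .3 0 0 0;1 0 0 0 0 0 0"

```text
time_s: 6.0
ee_pos: [0.6179, -0.0398, 0.2804]
orientation: [-0.0, -0.137, 0.991, 0.0]
contact_force: [-0.1, 0.1, -1.8]
grip_width: 0.224
grip_force: 41.8
```

```bash
python3 - <<'E'
from h import *
goto(.6178,-.04,.2485,15.7)
E
```

```text
shift cm [ 0.01 -0.01  3.19] turn [ 0.0001 -0.0004  0.0001]
t 6.0 pos [ 0.6179 -0.0398  0.2804] F [-0.07  0.14 -1.84] grip 0.224 41.8
```

Settled on target. Descend into the pocket.

Call:
move_arm --targets "1 0 0 .3 0 0 0;1 0 0 .3 0 0 0;1 0 0 .3 0 0 0;1 0 0 0 0 0 0;1 0 0 0 0 0 0"

```text
time_s: 6.42
ee_pos: [0.6179, -0.0398, 0.2714]
orientation: [-0.0, -0.137, 0.991, 0.0]
contact_force: [0.2, -0.1, -1.6]
grip_width: 0.227
grip_force: 41.8
```

Call:
move_arm --targets "1 0 0 .4 0 0 0;1 0 0 .4 0 0 0;1 0 0 .4 0 0 0;1 0 0 0 0 0 0;1 0 0 0 0 0 0"

```text
time_s: 6.83
ee_pos: [0.6179, -0.0398, 0.2593]
orientation: [-0.0, -0.137, 0.991, 0.0]
contact_force: [0.4, -0.5, -0.6]
grip_width: 0.227
grip_force: 41.8
```

Call:
move_arm --targets "1 0 0 .4 0 0 0;1 0 0 .3 0 0 0;1 0 0 .2 0 0 0;1 0 0 0 0 0 0;1 0 0 0 0 0 0"

```text
time_s: 7.25
ee_pos: [0.618, -0.0398, 0.2505]
orientation: [-0.0, -0.137, 0.991, -0.0]
contact_force: [-0.0, 0.5, -0.4]
grip_width: 0.227
grip_force: 41.8
```

Call:
move_arm --targets "1 0 0 .15 0 0 0;1 0 0 .1 0 0 0;1 0 0 .1 0 0 0;1 0 0 0 0 0 0;1 0 0 0 0 0 0"

```text
time_s: 7.67
ee_pos: [0.618, -0.0399, 0.2485]
orientation: [0.001, -0.137, 0.991, -0.0]
contact_force: [-3.7, -0.3, 9.3]
grip_width: 0.226
grip_force: 43.2
```

Call:
move_arm --targets ".2 0 0 0 0 0 0;.1 0 0 0 0 0 0;.1 0 0 0 0 0 0;.1 0 0 0 0 0 0;.1 0 0 0 0 0 0"

```text
time_s: 8.08
ee_pos: [0.618, -0.0398, 0.2471]
orientation: [-0.0, -0.137, 0.991, -0.0]
contact_force: [-0.1, 0.7, 0.4]
grip_width: 0.448
grip_force: 0.0
```

Call:
move_arm --targets ".1 0 0 -.5 0 0 0;.1 0 0 -1 0 0 0;.1 0 0 -2 0 0 0;.1 0 0 -3 0 0 0;.1 0 0 -3 0 0 0"

```text
time_s: 8.5
ee_pos: [0.6177, -0.0398, 0.3437]
orientation: [-0.001, -0.137, 0.991, 0.0]
contact_force: [1.1, -0.3, 0.3]
grip_width: 0.448
grip_force: 0.0
```

```bash
python3 - <<'E'
from h import *
goto(.54,-.193,.33,1.5)
# plinth frame prediction: pad in top0; black pad segmentation
for n,(r0,r1,c0,c1) in dict(top=(180,202,398,428),side=(128,150,312,334)).items():
    im=cv2.imread(f"pics/{n}0.png")[r0:r1,c0:c1].max(2);m=(im<45).astype(np.uint8)
    k,l,st,ce=cv2.connectedComponentsWithStats(m);i=1+st[1:,4].argmax();print(n,st[i],ce[i]+[c0,r0],ray(n,ce[i]+[c0,r0],.111))
p=np.array([.54,-.193,.114]);print(proj("top",p),proj("side",p))
y=np.radians(1.5);A=np.array([.079*np.cos(y),.079*np.sin(y),0])+p
t=cv2.imread("pics/top0.png");s=cv2.imread("pics/side0.png")
B=[box(p[0],p[1],y,.034,.042,.110,.114)]
X=[p,A*[1,1,0]+[0,0,.08]]
s2=camera("side")
cv2.imwrite("pics/dial.png",cv2.resize(np.vstack([np.hstack([crop("top",t,145,385,60,50,8,B,X),crop("side",s,110,285,60,50,8,B,X)]),crop("side",s2,130,240,60,100,8)]),None,fx=.62,fy=.62,interpolation=cv2.INTER_AREA))
E
```

```text
shift cm [ 11.63 -12.64   1.37] turn [ 1.00e-04 -1.00e-03  2.48e-01]
t 8.5 pos [ 0.6177 -0.0398  0.3437] F [ 1.12 -0.28  0.29] grip 0.448 0.0
top [  5   5  19  15 261] [412.27203065 191.54789272] [ 0.54104752 -0.19323893  0.111     ]Traceback (most recent call last):
  File "<stdin>", line 6, in <module>
ValueError: attempt to get argmax of an empty sequence
```

```bash
python3 - <<'E'
from h import *
p=np.array([.54,-.193,.114])
y=np.radians(1.5);A=np.array([.079*np.cos(y),.079*np.sin(y),0])+p
t=cv2.imread("pics/top0.png");s=cv2.imread("pics/side0.png")
B=[box(p[0],p[1],y,.034,.042,.110,.114)]
X=[p,A*[1,1,0]+[0,0,.08]]
s2=camera("side")
cv2.imwrite("pics/dial.png",cv2.resize(np.vstack([np.hstack([crop("top",t,145,385,60,50,8,B,X),crop("side",s,110,285,60,50,8,B,X)]),crop("side",s2,130,240,60,100,8)]),None,fx=.62,fy=.62,interpolation=cv2.INTER_AREA))
E
```

```text
(no output)
```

View pics/dial.png

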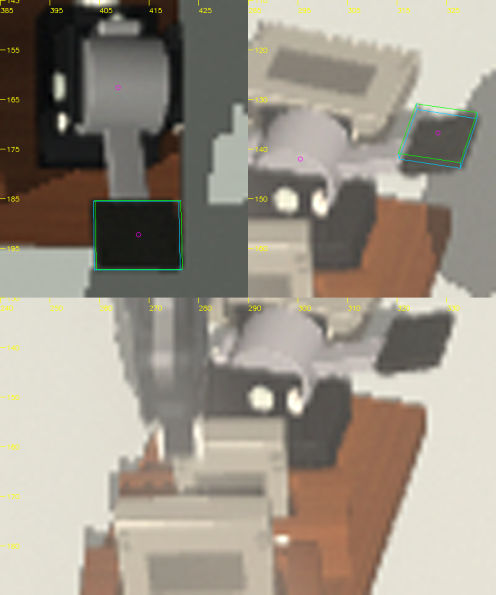

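Call:
move_arm --targets ".5 2.33 -2.53 0 0 0 0;.8 2.33 -2.53 0 0 0 0;1 2.33 -2.53 0 0 0 0;1 2.33 -2.53 0 0 0 0;1 2.33 -2.53 0 0 0 0" --grip_force 20

```text
time_s: 8.97
ee_pos: [0.5393, -0.1943, 0.3432]
orientation: [0.001, -0.137, 0.991, -0.0]
contact_force: [1.1, -0.9, -0.5]
grip_width: 0.001
grip_force: 0.0
```

Call:
move_arm --targets "1 0 0 0 0 0 .124;1 0 0 0 0 0 .124;1 0 0 0 0 0 0;1 0 0 0 0 0 0;1 0 0 0 0 0 0"

```text
time_s: 9.38
ee_pos: [0.5403, -0.1929, 0.3426]
orientation: [0.0, -0.015, 1.0, -0.0]
contact_force: [-0.0, 0.0, 0.5]
grip_width: 0.001
grip_force: 0.0
```

```bash
python3 - <<'E'
from h import *
goto(.538,-.193,.287,1.5)
E
```

```text
shift cm [ 0.23 -0.    5.56] turn [-0.0003  0.0005  0.0045]
t 9.3833 pos [ 0.5403 -0.1929  0.3426] F [-0.01  0.01  0.51] grip 0.001 0.0
```

Call:
move_arm --targets "1 .23 0 2 0 0 0;1 0 0 1.5 0 0 0;1 0 0 1 0 0 0;1 0 0 .6 0 0 0;1 0 0 0 0 0 0"

```text
time_s: 9.8
ee_pos: [0.5378, -0.1928, 0.2904]
orientation: [-0.001, -0.014, 1.0, 0.0]
contact_force: [1.7, 1.1, 2.3]
grip_width: -0.003
grip_force: 0.9
```

Call:
move_arm --targets "1 0 0 .5 0 0 0;1 0 0 .5 0 0 0;1 0 0 .5 0 0 0;1 0 0 .5 0 0 0;1 0 0 0 0 0 0"

```text
time_s: 10.22
ee_pos: [0.538, -0.1933, 0.2715]
orientation: [0.0, -0.013, 1.0, -0.0]
contact_force: [-0.7, -0.6, 2.6]
grip_width: -0.001
grip_force: 1.4
```

Call:
move_arm --targets "1 0 0 .5 0 0 0;1 0 0 .5 0 0 0;1 0 0 .3 0 0 0;1 0 0 0 0 0 0;1 0 0 0 0 0 0"

```text
time_s: 10.63
ee_pos: [0.5378, -0.1933, 0.2586]
orientation: [0.0, -0.013, 1.0, -0.0]
contact_force: [-3.2, -1.3, 5.0]
grip_width: -0.001
grip_force: 2.6
```

Call:
move_arm --targets "1 0 0 .4 0 0 0;1 0 0 .4 0 0 0;1 0 0 .4 0 0 0;1 0 0 0 0 0 0;1 0 0 0 0 0 0"

```text
time_s: 11.05
ee_pos: [0.5381, -0.1933, 0.2469]
orientation: [0.001, -0.013, 1.0, -0.0]
contact_force: [-2.3, 1.1, 4.9]
grip_width: -0.002
grip_force: 2.5
```

Call:
move_arm --targets "1 0 0 .2 0 0 0;1 0 0 .2 0 0 0;1 0 0 0 0 0 0;1 0 0 0 0 0 0;1 0 0 0 0 0 0"

```text
time_s: 11.47
ee_pos: [0.5384, -0.1933, 0.2431]
orientation: [0.001, -0.013, 1.0, -0.0]
contact_force: [-0.9, -0.4, 5.4]
grip_width: 0.0
grip_force: 2.9
```

Call:
move_arm --targets "1 0 0 .1 0 0 0;1 0 0 .1 0 0 0;1 0 0 0 0 0 0;1 0 0 0 0 0 0;1 0 0 0 0 0 0"

```text
time_s: 11.88
ee_pos: [0.5386, -0.1933, 0.2412]
orientation: [0.001, -0.013, 1.0, -0.0]
contact_force: [-0.2, 0.9, 6.0]
grip_width: -0.002
grip_force: 2.8
```

Call:
move_arm --targets "1 0 0 .1 0 0 0;1 0 0 0 0 0 0;1 0 0 0 0 0 0;1 0 0 0 0 0 0;1 0 0 0 0 0 0"

```text
time_s: 12.3
ee_pos: [0.5386, -0.1933, 0.2404]
orientation: [0.001, -0.013, 1.0, -0.0]
contact_force: [0.1, 0.0, 5.5]
grip_width: -0.0
grip_force: 3.1
```

Call:
move_arm --targets "1 0 0 .1 0 0 0;1 0 0 0 0 0 0;1 0 0 0 0 0 0;1 0 0 0 0 0 0;1 0 0 0 0 0 0"

```text
time_s: 12.72
ee_pos: [0.5388, -0.1934, 0.2395]
orientation: [0.002, -0.013, 1.0, -0.0]
contact_force: [0.3, 0.7, 8.2]
grip_width: 0.002
grip_force: 3.4
```

Call:
move_arm --targets "1 0 0 .1 0 0 0;1 0 0 0 0 0 0;1 0 0 0 0 0 0;1 0 0 0 0 0 0;1 0 0 0 0 0 0"

```text
time_s: 13.13
ee_pos: [0.5388, -0.1934, 0.2389]
orientation: [0.002, -0.013, 1.0, -0.0]
contact_force: [-0.6, 0.7, 10.5]
grip_width: -0.001
grip_force: 5.2
```

```bash
python3 - <<'E'
from h import *
s=camera("side");y=np.radians(15.7);d=np.radians(1.5)
B=[box(.6178,-.040,y,.08,.02,.03,.11)]
A=np.array([.619,-.191,.08]);p=A+[-.0825*np.cos(d),-.0825*np.sin(d),-.016]
cv2.imwrite("pics/fin.png",crop("side",s,110,250,75,90,8,B,[p]))
q=sense();print(q['time_s'],q['contact_force'],q['ee_pos'])
E
```

```text
13.1833 [-0.88171527  0.57519582 10.15833791] [ 0.53879035 -0.19335099  0.23885491]
```

View pics/fin.png

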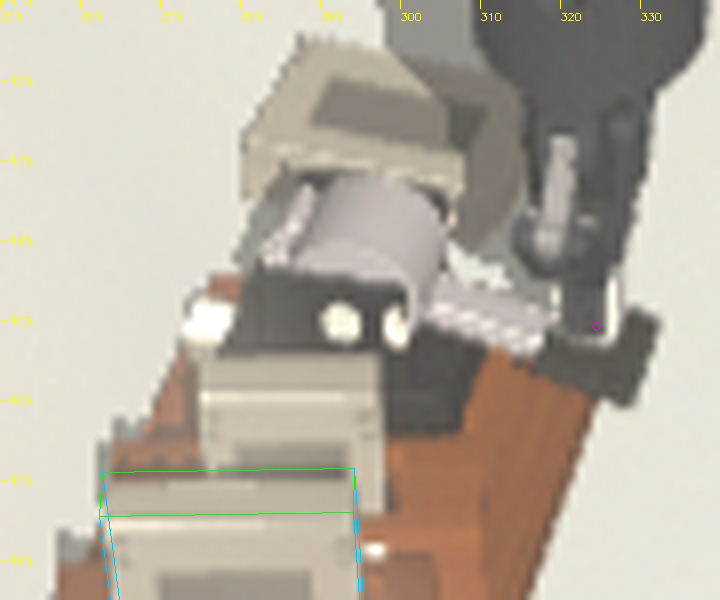

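The picture shows the pad dipped under the fingertips at about (324,151). The cartridge top sits on its predicted home outline, with corners at about (262,169) and (294,168). The dial is held at its third click with about 10 N, so I'm handing in.

```bash
python3 -c "
from station import *
print(job_done())"
```

```text
the job is handed in; nothing more can be done
None
```

I put the grey cartridge fully home in its own slot and let it go; the arm is holding the dial at its third click with about 10 N, and I handed the job in at 13.2 s without a verdict being returned.

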